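Clear the bottle and hold the drying-cage gate ajar

ROBOT

A 6-joint arm with a two-finger parallel gripper is mounted at the origin on the work surface. World frame = base frame: x ahead of the robot, y to its left, z up, the work surface at z = 0. Lengths are in m, angles in rad, forces in N, time in s.
With the tool pointing down it reaches from about 0.25 to 0.775 m from the base axis. Payload 4 kg.
Tool frame: the origin (TCP) lies on the centre line of the jaws, within the pads' length; the fingertips stand 8 mm ahead of it and the grasp point (between the pads) lies 11 mm behind it; y points along the fingers, x is the direction in which the jaws open and shut, and the axes are right-handed (so a half turn about y gives the same grasp; the last joint's range is limited). The gripper opens to 94 mm and grips with 3 to 60 N. Pads are 16 mm wide; open, the fingers measure 119 mm over their backs; the gripper's body (75 mm by 177 mm) begins 78 mm behind the grasp point.
Start: joints at [1.127, 0.087, 1.371, -0, 1.684, -0.103], TCP at [0.184, 0.518, 0.214] pointing down, gripper open.
Joint ranges: [-3.1, 3.1], [-0.76, 2.03], [0.27, 2.55], [-1.08, 4.22], [0.17, 2.65], [-2.57, 2.57]. Speed limits (rad/s): [2.79, 2.79, 3.14, 3.14, 3.14, 3.14].

INTERFACE

Orientations are given as [roll, pitch, yaw] about the fixed x, y, z axes, in that order (R = Rz(yaw) Ry(pitch) Rx(roll)).
In Python, from bench import robot gives the robot as it stands.
- The arm moves only by the tool step_arm, never from a script. Its argument "commands" is a list of rows, each an object with "xyz": the shift along the world's x, y, z in m, a list of three; "twist": the turn, a rotation vector about the world's x, y, z in degrees, a list of three. In form: [{"xyz": [tx, ty, tz], "twist": [ax, ay, az]}, ...]. A call has 1 to 12 rows; each row is the pose to reach, as a shift and turn from the pose commanded when the call began; what a row does not reach only later rows make up. A row lasts 1/12 s, in which the tool goes at most 41.7 mm and 7.16 degrees, less where a joint would pass 70% of its speed; a pose out of reach is approached as far as the arm can. A call with a gripper value outside its range is refused whole. "fingers" is the closure in counts, from 0 (fully open) to 255 (shut), set as the call begins (left out, the last holds). The fingers move at their own pace and stop on an object; the grip force is fixed at half the most. Time passes only in rows, so rows that repeat a pose let the fingers close. It gives the time, the measured TCP pose, the force and the opening at its end, in the units of the state.
- robot.get_obs(): the state, without advancing time (a new reading comes with each control period).
- robot.snapshot(name): name is "scene" or "top"; returns (picture, depth): 480x640x3 uint8, red, green, blue; 480x640 float32, m along the optical axis (not along the pixel's ray), 0 where there is no reading.
- robot.camera_info(name): a dict with "fx", "fy", "cx", "cy" (pixels), "k1" (the pictures are not rectified: a ray, as slopes to the right and down, at radius r is drawn at 1 + k1 r^2 times it, then the intrinsics apply), "R" (3x3) and "t" (3): a world point X has camera coordinates R X + t. Camera axes: x right, y down, z forward; pixel columns grow to the right and rows downward; lengths in m; the calibration is good to about 2 mm. A picture is of the moment at which its call begins. camera_info takes no time and is no camera call.
- robot.close_job(): hands the job in, once; it reports no verdict.
The state is a dict: "time": time; "joint_positions": joint angles; "qvel": joint speeds; "joint_torque": joint torques, N m; "tool_pos": TCP position; "ee_rot": TCP orientation; "wrist_force": force on the tool from outside, world axes, zero at the start; "wrist_torque": the same for the moment, N m; "width": finger opening in m.
Only numpy, scipy, OpenCV 4.12 (cv2) and the standard library are available. Lean on these libraries where they do the work, as an engineer would, in place of code of your own. Each camera call takes 0.05 s, during which the arm holds its last target.

TASK

The green bottle stands in the way of the drying cage's gate: move it onto the dark wooden tray, standing upright beside the amber jar and never tipped over. Then take the red upright handle of the gate's bolt, lift the sagging bolt over the bent-up lip of its keeper while pulling it back out of the keeper, and swing the gate open about a hand's width (roughly 100 mm at its free edge). Finish while still holding the gate ajar there, since it springs shut if let go; leave everything else on the bench where it is.

Things in the scene. Friction and masses are not known exactly. Their poses are not given: they have to be found in the camera images.
- bottle: Green glass bottle with a paper label and a black cap, loose, 160 mm tall, about 0.28 kg. Body 54 mm in diameter up to 100 mm, then a shoulder up to 124 mm, neck 22 mm in diameter, cap 26 mm in diameter from 144 to 160 mm. Origin: centre of its underside, z up along its axis. It starts upright on the bench in front of the gate.
- tray: Fixed dark wooden tray, 200 mm along its x and 170 mm along its y, floor 5 mm thick, rim 16 mm high above the bench and 5 mm thick. Origin: centre of its underside. The amber jar stands on its +y half, the -y half is free.
- jar: Amber jar with white lid, loose, 60 mm in diameter, 75 mm tall, standing on the tray; not to be disturbed. Origin: centre of its underside.
- cage: Fixed low wooden drying cage with slatted top, 220 mm deep, 350 mm wide, 152 mm high, with bamboo pieces inside. Origin: on the bench under the middle of its gate's plane; +x points into the cage, -x out of its front, +y to the hinge side, -y to the latch side, z up. Everything fixed to it moves with it: the gate's hinge axis is vertical through (-8, 142) mm in this frame, the keeper sits on the front post on the latch side.
- gate (a joint): Angle of the gate, rad: 0 shut, grows as the free (-y) edge swings out to the cage's -x side, stop at 1.2. A spring in the hinge closes it (about 0.5 N m at 0.4 rad). With the bolt in the keeper it can move only about 0.03 rad.
- gate_leaf: The gate leaf, wood with steel bars, 277 mm wide, 16 mm thick, from 12 to 130 mm above the bench (loops of the bolt's guides reach 146 mm). Origin on the hinge axis at bench level, in the front face; y points from the free edge to the hinge (the leaf lies at y = 0 to -277 mm), -x out of the front face, z up. The bolt rides on its front face and counts as part of it.
- gate_edge (a point): Top corner of the gate's free edge, in its front face, 130 mm above the bench, 277 mm from the hinge axis.
- gate_hinge (a point): The gate's hinge axis at bench level, fixed to the cage, directly under the pivot.
- bolt_pin (a point): Grip point of the bolt's handle: an upright round steel pin 12 mm in diameter with a red sleeve and a red ball top 15 mm in diameter, standing 48 mm in front of the gate's face. This point lies on the pin's axis, 175 mm above the bench while the bolt sags; the ball's top is 21 mm above the point, and the plain pin goes down to 70 mm below it. It moves with the bolt and the gate. Its axes are those of the gate leaf.
- bolt_slide (a joint): How far the bolt is drawn back, m: 0 fully in the keeper, grows as it slides toward the hinge (+y of the gate leaf), stop at 0.060. While the bolt sags the lug under its nose strikes the keeper's lip at about 0.015. The lug is past the lip from 0.035 on and the nose is clear of the keeper, so that the gate can swing, from about 0.043. Stiff by about 1 N; it stays where it is left.
- bolt_lift (a joint): How far the bolt is lifted in its tall worn guides, m: 0 sagging (it falls back by its own weight, about 2 N), stop at 0.024. The lug passes over the lip when this exceeds 0.014, so lift by 17 to 22 mm and keep it up while drawing the bolt back over the lip. Do not force it through.
- keeper_lip (a point): Middle of the top edge of the keeper's bent-up brass lip (10 mm thick along y), 102 mm above the bench, fixed to the cage beside the gate's free edge. The lug (10 mm long along y, bottom 88 mm above the bench when sagging) starts just beyond it, on the -y side. A brass cheek in front of the bolt, up to 140 mm high, keeps the gate shut.
- can: Bystander: metal can with a blue band, 70 mm in diameter, 100 mm tall. Origin: centre of its underside.
- bamboo: Bystander: open bamboo tube standing on end, 42 mm in diameter, 130 mm tall. Origin: centre of its underside.
- mug: Bystander: blue mug, 76 mm in diameter, 85 mm tall. Origin: centre of its underside.
- plane: Bystander: wooden hand plane, 140 x 45 mm, 70 mm high. Origin: centre of its underside.
- chisel: Bystander: hand tool with yellow handle, 200 mm long, lying on the bench. Origin: on its underside.
- brush: Bystander: brush, 200 mm long, lying on the bench. Origin: on its underside.
Things that resemble listed ones, but are neither listed nor needed, are in the scene too. Leave any purple look-alike of the bottle alone.

How it is judged:
On the way, in this order (a step that is already met when the one before it is completed fails the run):
1. the bottle stands upright on the tray, let go, with the gate still shut (x of bottle in the frame of tray between -0.085 and 0.085 m and y of bottle in the frame of tray between -0.07 and 0.07 m and z of bottle in the frame of tray below 0.012 m and angle between bottle's own z axis and vertical below 0.12 rad and linear speed of bottle below 0.03 m/s and contact force between bottle and the fingers below 0.1 N and contact force between bottle and the arm below 0.1 N and value of joint gate below 0.06 rad), for 0.2 s.
2. the bolt is drawn back clear of its keeper (value of joint bolt_slide above 0.042 m), for 0.1 s.
At the end, for the whole second after the job is handed in: The robot holds the gate still, 0.25 to 0.60 rad open (70 to 165 mm at its free edge), contact over 0.5 N, bolt drawn back over 35 mm; the bottle stands upright (0.12 rad) and let go on the tray floor; no bystander or jar moved 30 mm (value of joint gate between 0.25 and 0.6 rad and velocity of joint gate between -0.1 and 0.1 rad/s and (contact force between gate_leaf and the fingers above 0.5 N or contact force between gate_leaf and the arm above 0.5 N) and contact force between gate_leaf and bottle below 0.1 N and value of joint bolt_slide above 0.035 m and x of bottle in the frame of tray between -0.085 and 0.085 m and y of bottle in the frame of tray between -0.07 and 0.07 m and z of bottle in the frame of tray below 0.012 m and angle between bottle's own z axis and vertical below 0.12 rad and linear speed of bottle below 0.03 m/s and contact force between bottle and the fingers below 0.1 N and contact force between bottle and the arm below 0.1 N and distance of each of jar, can, bamboo, mug, plane, chisel, brush from where it was at the start of the episode below 0.03 m); the arm keeps its last pose, push and grip.
It fails at once if the bolt is forced through the lip without being lifted over it (value of joint bolt_slide between 0.021 and 0.028 m and value of joint bolt_lift below 0.009 m).
It fails at once if the bottle is tipped over (angle between bottle's own z axis and vertical above 0.7 rad).
It fails at once if the jar, can, bamboo tube or mug is tipped over (angle between any of jar, can, bamboo, mug's own z axis and vertical above 0.7 rad).
It fails at once if a bystander is pushed 60 mm or more from its place (distance of any of jar, can, bamboo, mug, plane, chisel, brush from where it was at the start of the episode above 0.06 m).
It also fails if it takes over 48 s, if anything falls off the work surface, if the arm or the gripper's body presses on something with over 40 N, if the wrist force passes 120 N, or if a joint passes its speed limit or range.

## Working session

There is one attempt and no reset: what is moved stays moved. The work goes in short steps, Python scripts to look and compute and a tool call to move; the robot and the scene stay as the last step left them, time stands still between calls to the robot, and variables do not carry over. Pictures are saved under pics/ and viewed, and the job is handed in when it is done.

Besides the shell and the picture viewer there is one more tool, called after ">>>" as a command line: name --argument value ..., lists and objects as JSON in quotes. step_arm: Moves the arm, as the interface text tells. Its arguments: {"type":"object","properties":{"commands":{"type":"array"},"fingers":{"type":"number"}},"required":["commands"]}

```bash
mkdir -p pics; ls; cat > h.py <<'E'
import numpy as np, cv2
from bench import robot
def snap(name,tag):
    im,d=robot.snapshot(name); cv2.imwrite(f'pics/{tag}.png',im[:,:,::-1]); np.save(f'pics/{tag}.npy',d); return im,d
def pix2world(name,u,v,z):
    c=robot.camera_info(name); K=np.array([[c['fx'],0,c['cx']],[0,c['fy'],c['cy']],[0,0,1.]])
    p=cv2.undistortPoints(np.array([[[u,v]]],float),K,np.array([c['k1'],0,0,0,0.]))[0,0]
    return np.array(c['R']).T@(np.array([p[0]*z,p[1]*z,z])-np.array(c['t']))
def cloud(name,d):
    c=robot.camera_info(name); K=np.array([[c['fx'],0,c['cx']],[0,c['fy'],c['cy']],[0,0,1.]])
    v,u=np.mgrid[:480,:640]
    p=cv2.undistortPoints(np.stack([u,v],-1).reshape(-1,1,2).astype(float),K,np.array([c['k1'],0,0,0,0.])).reshape(480,640,2)
    P=np.dstack([p[...,0]*d,p[...,1]*d,d])-np.array(c['t'])
    return P@np.array(c['R'])
def proj(name,X):
    c=robot.camera_info(name); K=np.array([[c['fx'],0,c['cx']],[0,c['fy'],c['cy']],[0,0,1.]])
    r,_=cv2.Rodrigues(np.array(c['R'],float))
    return cv2.projectPoints(np.array(X,float).reshape(-1,1,3),r,np.array(c['t'],float),K,np.array([c['k1'],0,0,0,0.]))[0].reshape(-1,2)
E
python3 - <<'E'
from h import *
print(robot.get_obs())
for n in("scene","top"):
    snap(n,n+"0"); print(robot.camera_info(n))
E
```

```text
pics
{'time': 0.0, 'joint_positions': array([ 1.12690524e+00,  8.79410647e-02,  1.37223861e+00, -2.79838964e-05,
        1.68359735e+00, -1.03106424e-01]), 'qvel': array([ 6.96265614e-06,  5.97650736e-04,  6.05462463e-04,  9.64426024e-04,
       -6.66947267e-04,  2.03037382e-03]), 'joint_torque': array([ 6.43848525e-04, -3.40164793e+01, -3.02433479e+01,  7.16475584e-02,
        3.27498943e-02, -2.09623690e-04]), 'tool_pos': array([0.18361253, 0.51788375, 0.21231972]), 'ee_rot': array([-1.57059917,  0.00217564,  1.23000876]), 'wrist_force': array([ 0.08056164, -0.60543293, -0.4207358 ]), 'wrist_torque': array([ 0.01803105, -0.01015147, -0.02329081]), 'width': 0.09425207633724393}
{'fx': 460.9160992594831, 'fy': 460.9160992594831, 'cx': 316.71902238657316, 'cy': 243.4334956438569, 'k1': -0.10884966811995261, 'R': array([[-0.85043575,  0.52607755, -0.00120309],
       [ 0.3955075 ,  0.63785017, -0.66084868],
       [-0.34689026, -0.56248517, -0.75051821]]), 't': array([ 0.41494547, -0.17016663,  1.53474094])}
{'fx': 590.3140573379254, 'fy': 590.3140573379254, 'cx': 311.5689440226984, 'cy': 236.27778249352806, 'k1': -0.029135592325704902, 'R': array([[ 0.02602529, -0.99960242, -0.01084875],
       [-0.99862805, -0.02550357, -0.04573376],
       [ 0.04543889,  0.0120241 , -0.99889475]]), 't': array([0.06389502, 0.5203824 , 1.44035778])}
```

View pics/scene0.png

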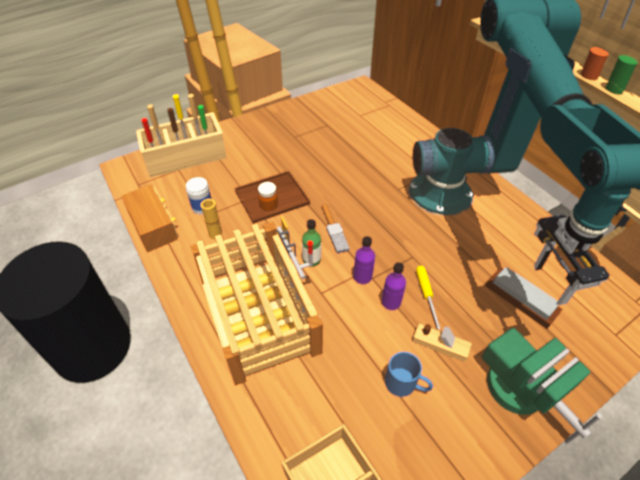

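View pics/top0.png

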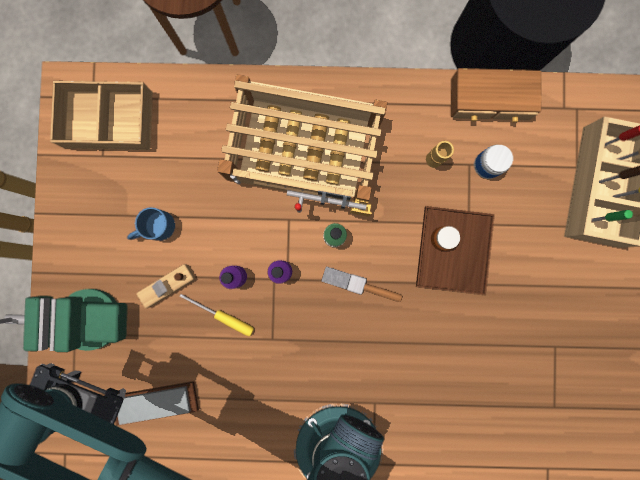

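```bash
python3 - <<'E'
from h import *
a=cv2.imread('pics/top0.png'); s=cv2.imread('pics/scene0.png')
cv2.imwrite('pics/c1.png',cv2.resize(a[150:300,215:415],None,fx=4,fy=4,interpolation=cv2.INTER_CUBIC))
cv2.imwrite('pics/c2.png',cv2.resize(s[170:320,190:390],None,fx=4,fy=4,interpolation=cv2.INTER_CUBIC))
cv2.imwrite('pics/c3.png',cv2.resize(a[190:310,400:560],None,fx=5,fy=5,interpolation=cv2.INTER_CUBIC))
P=cloud('top',np.load('pics/top0.npy'))
for n,(u,v) in dict(cap=(335,235),red=(298,207),jar=(447,237),t1=(425,207),t2=(493,214),t3=(485,294),t4=(417,287),floor=(460,270),hinge=(226,176),keeper=(368,209),post=(365,194)).items(): print(n,P[v,u].round(4))
E
```

```text
cap [0.516  0.0238 0.1588]
red [0.5728 0.106  0.1943]
jar [ 0.5222 -0.2421  0.0744]
t1 [ 0.5977 -0.2     0.0139]
t2 [ 0.5842 -0.3658  0.0203]
t3 [ 0.3881 -0.3502  0.0151]
t4 [ 4.004e-01 -1.862e-01 -1.000e-04]
floor [ 0.4451 -0.2897  0.0084]
hinge [0.6513 0.2806 0.0907]
keeper [ 0.5836 -0.0549  0.0739]
post [ 0.6108 -0.0418  0.142 ]
```

View pics/c1.png

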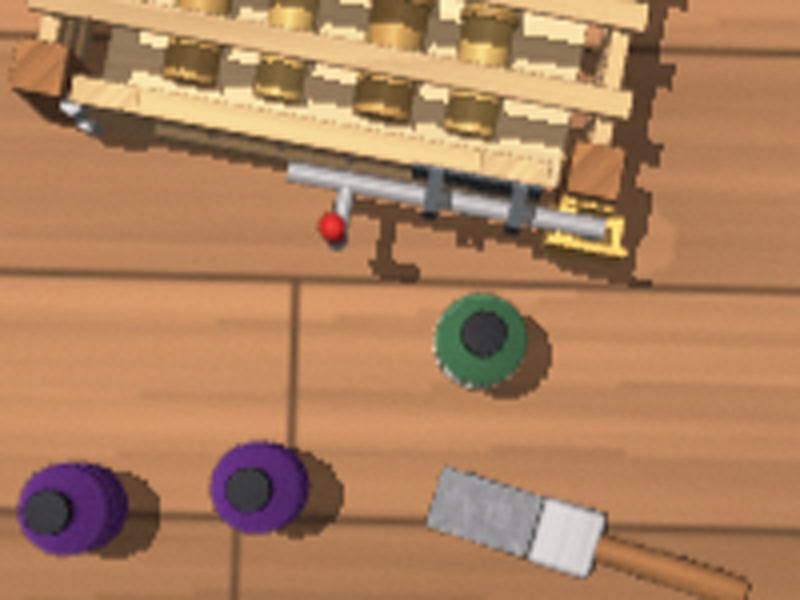

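View pics/c2.png

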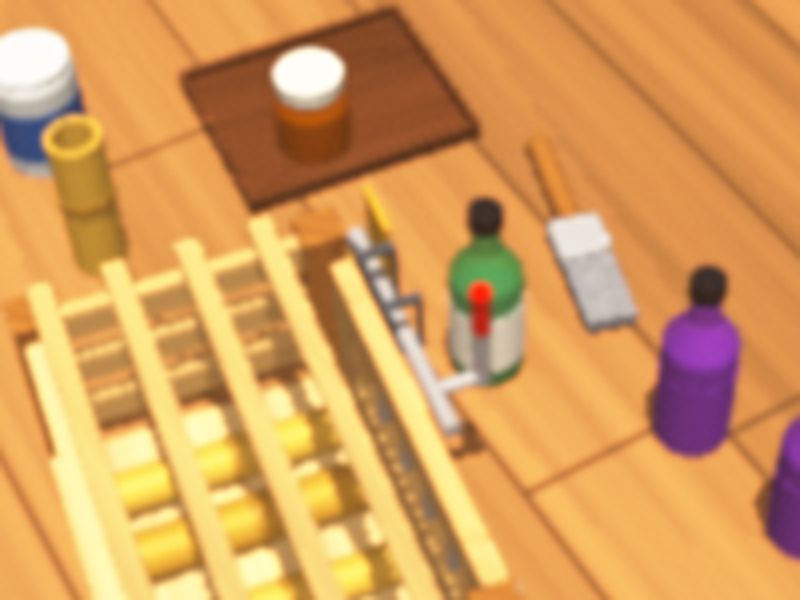

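View pics/c3.png

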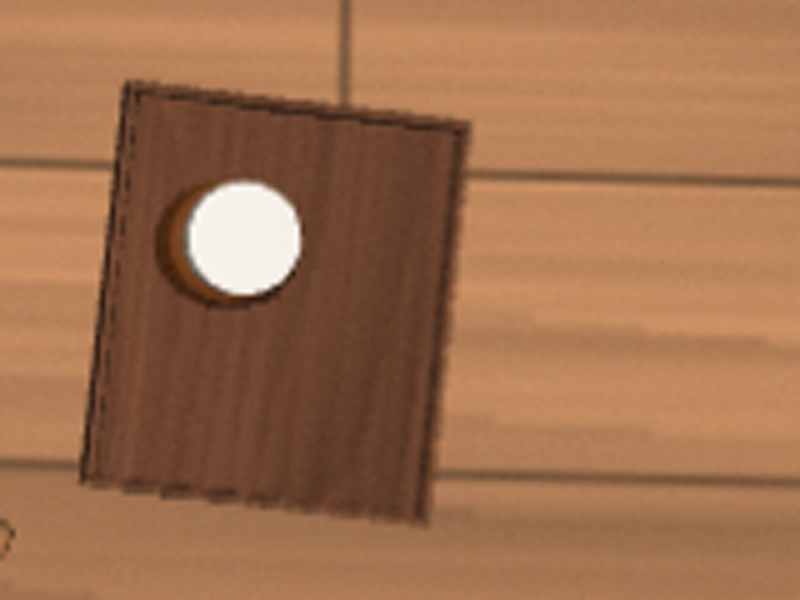

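```bash
cat > m.py <<'E'
from h import *
d=np.load('pics/top0.npy'); P=cloud('top',d); a=cv2.imread('pics/top0.png').astype(int)
X,Y,Z=P[...,0],P[...,1],P[...,2]
Ps=cloud('scene',np.load('pics/scene0.npy')); s=cv2.imread('pics/scene0.png').astype(int)
def fitc(p): # circle fit
    A=np.c_[2*p[:,0],2*p[:,1],np.ones(len(p))]; c=np.linalg.lstsq(A,(p[:,:2]**2).sum(1),rcond=None)[0]; return c[:2],np.sqrt(c[2]+c[:2]@c[:2])
for nm,Q,im in(('top',P,a),('scene',Ps,s)):
    x,y,z=Q[...,0],Q[...,1],Q[...,2]; b,g,r=im[...,0],im[...,1],im[...,2]
    m=(abs(x-.516)<.05)&(abs(y-.024)<.05)&(z>.15)&(z<.17)
    q=Q[m]; print(nm,'cap n',len(q),q.mean(0).round(4),(q[:,:2].min(0)+q[:,:2].max(0))/2, q[:,2].max())
    m=(abs(x-.516)<.05)&(abs(y-.024)<.05)&(z>.03)&(z<.1); q=Q[m]; print('  body',len(q),fitc(q) if len(q)>5 else '')
    m=(abs(x-.573)<.05)&(abs(y-.106)<.05)&(r>150)&(g<80)&(b<80)
    q=Q[m]; print(nm,'red n',len(q),np.median(q,0).round(4),q[:,2].max(), np.argwhere(m).mean(0))
    q=q[q[:,2]>.18]; print('   ball',(q[:,:2].min(0)+q[:,:2].max(0))/2)
    m=(abs(x-.52)<.06)&(abs(y+.245)<.06)&(z>.06)&(z<.09); q=Q[m]; print(nm,'jar',len(q),(q[:,:2].min(0)+q[:,:2].max(0))/2,q[:,2].max())
# tray: dark brown mask in top
hsv=cv2.cvtColor(a.astype(np.uint8),cv2.COLOR_BGR2HSV)
m=((hsv[...,2]<125)&(X>.35)&(X<.62)&(Y<-.15)&(Y>-.4)&(Z<.03)).astype(np.uint8)
cs,_=cv2.findContours(m,0,2); c=max(cs,key=cv2.contourArea); rr=cv2.minAreaRect(c); print('tray px',rr)
def ray(u,v,z0):
    p0=pix2world('top',u,v,.5);p1=pix2world('top',u,v,1.5); t=(z0-p0[2])/(p1[2]-p0[2]); return p0+t*(p1-p0)
B=np.array([ray(u,v,.016)[:2] for u,v in cv2.boxPoints(rr)]); print(B.round(4),B.mean(0).round(4))
# cage
m=(Z>.13)&(Z<.165)&(X>.55)&(X<.9)&(Y<.35)&(Y>-.12)
q=P[m][:,:2].astype(np.float32); rr=cv2.minAreaRect(q*1000); print('cage',rr,cv2.boxPoints(rr)); print(np.percentile(P[m][:,2],[50,95]))
E
python3 m.py
```

```text
top cap n 102 [0.5203 0.0228 0.1597] [0.52046099 0.02274016] 0.16533470720522114
  body 57 (array([0.51994469, 0.02285539]), np.float64(0.026015450578433363))
top red n 30 [0.575  0.1081 0.1943] 0.19843319389761224 [205.76666667 297.36666667]
   ball [0.57602024 0.1072096 ]
top jar 417 [ 0.52093913 -0.24377683] 0.08829139717914614
scene cap n 80 [0.5227 0.0252 0.1596] [0.52106189 0.02337338] 0.16665164448129088
  body 230 (array([0.52152876, 0.02376908]), np.float64(0.025840791964270502))
scene red n 46 [0.5771 0.1112 0.1818] 0.20048212848767252 [246.91304348 309.7173913 ]
   ball [0.57565002 0.10973499]
scene jar 236 [ 0.52224134 -0.24269295] 0.08641773745575215
tray px ((451.6221618652344, 249.6763153076172), (79.74767303466797, 82.42754364013672), 6.20344877243042)
[[ 0.402  -0.1603]
 [ 0.6034 -0.1784]
 [ 0.5872 -0.3737]
 [ 0.3859 -0.3544]] [ 0.4946 -0.2667]
cage ((711.3167724609375, 103.22819519042969), (360.826171875, 282.9292297363281), 80.62850952148438) [[542.3627   -51.741585]
 [821.51575  -97.81237 ]
 [880.2709   258.19797 ]
 [601.1178   304.26877 ]]
[0.15044935 0.15608034]
```

```bash
cat > m2.py <<'E'
from m import *
print('----')
C=np.array([ray(u,v,.016)[:2] for u,v in [(425,206.6),(494,214.6),(485,294.6),(416.4,287)]]); print('tray',C.round(4),C.mean(0).round(4))
e=C[0]-C[3]; e2=C[1]-C[2]; print(np.degrees(np.arctan2(e[1],e[0])),np.degrees(np.arctan2(e2[1],e2[0])),np.linalg.norm(e),np.linalg.norm(C[0]-C[1]))
# edges in top view: bolt ends (c1 zoom), rail edges
def L(p,q,z):
    A=ray(215+p[0]/4,150+p[1]/4,z);B=ray(215+q[0]/4,150+q[1]/4,z); v=A-B; print(A[:2].round(4),B[:2].round(4),'yaw of y-axis-90:',np.degrees(np.arctan2(v[1],v[0]))-90)
L((290,172),(605,227),.115); L((75,90),(560,170),.152); L((300,70-70),(633,100),.152); L((80,100),(480,172),.152)
# post centers: front posts in zoom
print(ray(215+40/4,150+67/4,.152), ray(215+598/4,150+170/4,.152))
m=(abs(X-.6)<.05)&(Y>-.06)&(Y<.14)&(Z>.09)&(Z<.13)&(abs(a[...,0]-a[...,2])<25)&(a[...,1]>120); q=P[m]; print(len(q),q.mean(0)); 
v=cv2.fitLine(q[:,:2].astype(np.float32),cv2.DIST_HUBER,0,.01,.01).ravel(); print(v, np.degrees(np.arctan2(v[1],v[0])))
E
python3 m2.py | sed -n '/----/,$p'
```

```text
----
tray [[ 0.5985 -0.1996]
 [ 0.5831 -0.3695]
 [ 0.3867 -0.3499]
 [ 0.4009 -0.182 ]] [ 0.4923 -0.2753]
-5.080465039560995 -5.690925274525334 0.1983450898811745 0.17065286497988894
[0.6119 0.1339] [ 0.5848 -0.0474] yaw of y-axis-90: -8.516391666218993
[0.6507 0.2536] [ 0.6124 -0.0187] yaw of y-axis-90: -8.01345538041923
[0.7045 0.129 ] [ 0.6527 -0.0585] yaw of y-axis-90: -15.442800777830584
[0.6451 0.2506] [0.6101 0.0259] yaw of y-axis-90: -8.851653788427086
[0.66322288 0.27367882 0.152     ] [ 0.61291387 -0.03985627  0.152     ]
324 [0.59952271 0.05268688 0.11500164]
[0.15706532 0.9875882  0.59763247 0.03777554] 80.9634
```

>>> step_arm --commands '[{"xyz": [0, 0, 0.03], "twist": [0, 0, 0]}, {"xyz": [0.01, -0.02, 0.055], "twist": [0, 0, 3]}, {"xyz": [0.03, -0.05, 0.055], "twist": [0, 0, 7]}, {"xyz": [0.05, -0.08, 0.055], "twist": [0, 0, 11]}, {"xyz": [0.07, -0.11, 0.055], "twist": [0, 0, 15]}, {"xyz": [0.09, -0.14, 0.055], "twist": [0, 0, 19]}, {"xyz": [0.11, -0.17, 0.055], "twist": [0, 0, 23]}, {"xyz": [0.13, -0.2, 0.055], "twist": [0, 0, 27]}, {"xyz": [0.15, -0.23, 0.055], "twist": [0, 0, 31]}, {"xyz": [0.17, -0.26, 0.055], "twist": [0, 0, 35]}, {"xyz": [0.19, -0.29, 0.055], "twist": [0, 0, 39]}, {"xyz": [0.2, -0.305, 0.055], "twist": [0, 0, 39.5]}]' --fingers 0

```text
time: 1.1
tool_pos: [0.3851, 0.2103, 0.268]
ee_rot: [-1.57, 0.001, 1.919]
wrist_force: [0.3, 1.0, -0.0]
width: 0.0941
```

>>> step_arm --commands '[{"xyz": [0.02, -0.028, 0], "twist": [0, 0, 0]}, {"xyz": [0.04, -0.056, 0], "twist": [0, 0, 0]}, {"xyz": [0.06, -0.084, 0], "twist": [0, 0, 0]}, {"xyz": [0.08, -0.112, 0], "twist": [0, 0, 0]}, {"xyz": [0.1, -0.14, 0], "twist": [0, 0, 0]}, {"xyz": [0.12, -0.168, 0], "twist": [0, 0, 0]}, {"xyz": [0.1365, -0.1895, 0], "twist": [0, 0, 0]}, {"xyz": [0.1365, -0.1895, 0], "twist": [0, 0, 0]}, {"xyz": [0.1365, -0.1895, 0], "twist": [0, 0, 0]}]'

```text
time: 1.85
tool_pos: [0.5204, 0.0229, 0.2673]
ee_rot: [-1.568, -0.002, 1.917]
wrist_force: [-0.0, -0.3, -0.4]
width: 0.0943
```

```bash
python3 - <<'E'
from h import *
o=robot.get_obs(); print(o['tool_pos'],o['ee_rot'],o['joint_positions'])
im,_=snap('top','t1'); im2,_=snap('scene','s1')
cv2.imwrite('pics/t1s1.png',np.hstack([cv2.resize(im[100:300,215:415,::-1],(400,400)),cv2.resize(im2[120:320,190:390,::-1],(400,400))]))
E
```

```text
[0.52043667 0.02289367 0.26726876] [-1.56849590e+00 -1.50028939e-03  1.91689315e+00] [-6.52050118e-02  2.00289625e-02  1.33548684e+00  4.66487249e-04
  1.78878522e+00 -1.98199962e+00]
```

View pics/t1s1.png

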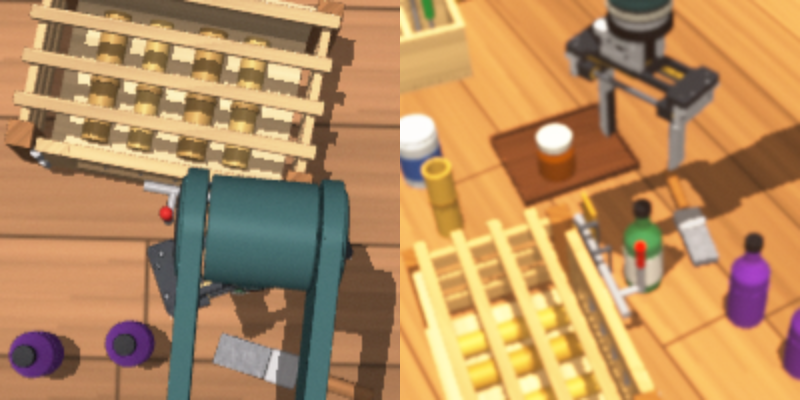

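>>> step_arm --commands '[{"xyz": [0, 0, -0.025], "twist": [0, 0, 0]}, {"xyz": [0, 0, -0.05], "twist": [0, 0, 0]}, {"xyz": [0, 0, -0.075], "twist": [0, 0, 0]}, {"xyz": [0, 0, -0.1], "twist": [0, 0, 0]}, {"xyz": [0, 0, -0.12], "twist": [0, 0, 0]}, {"xyz": [0, 0, -0.14], "twist": [0, 0, 0]}, {"xyz": [0, 0, -0.155], "twist": [0, 0, 0]}, {"xyz": [0, 0, -0.17], "twist": [0, 0, 0]}, {"xyz": [0, 0, -0.18], "twist": [0, 0, 0]}, {"xyz": [0, 0, -0.186], "twist": [0, 0, 0]}, {"xyz": [0, 0, -0.186], "twist": [0, 0, 0]}]'

```text
time: 2.87
tool_pos: [0.5192, 0.0247, 0.0814]
ee_rot: [-1.569, -0.001, 1.921]
wrist_force: [0.4, 0.4, 0.3]
width: 0.0939
```

```bash
python3 - <<'E'
from h import *
o=robot.get_obs(); print(o['tool_pos'],o['ee_rot'],o['wrist_force'])
im,_=snap('top','t2'); im2,_=snap('scene','s2')
cv2.imwrite('pics/t2s2.png',np.hstack([cv2.resize(im[100:300,215:415,::-1],(400,400)),cv2.resize(im2[120:320,190:390,::-1],(400,400))]))
E
```

```text
[0.51918836 0.0247256  0.0813813 ] [-1.56872950e+00 -1.12360009e-03  1.92066223e+00] [0.37610445 0.44940371 0.31880274]
```

View pics/t2s2.png

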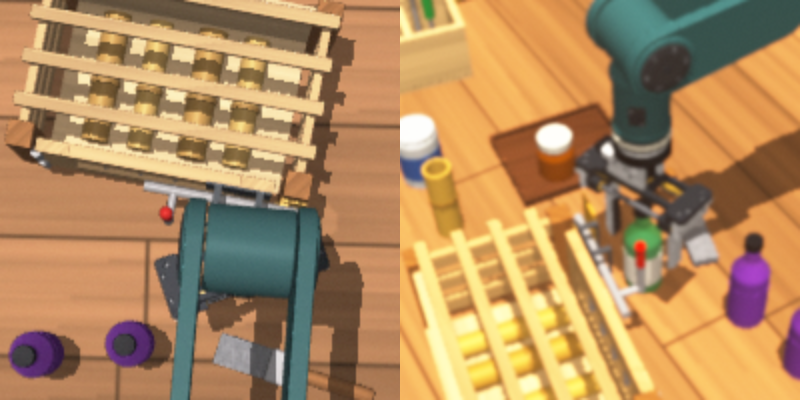

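Clear of everything, with the jaws around the bottle (right view, bottle at 642,250). I close the fingers and lift.

>>> step_arm --commands '[{"xyz": [0, 0, 0], "twist": [0, 0, 0]}, {"xyz": [0, 0, 0], "twist": [0, 0, 0]}, {"xyz": [0, 0, 0], "twist": [0, 0, 0]}, {"xyz": [0, 0, 0], "twist": [0, 0, 0]}, {"xyz": [0, 0, 0], "twist": [0, 0, 0]}, {"xyz": [0, 0, 0], "twist": [0, 0, 0]}, {"xyz": [0, 0, 0], "twist": [0, 0, 0]}, {"xyz": [0, 0, 0], "twist": [0, 0, 0]}, {"xyz": [0, 0, 0], "twist": [0, 0, 0]}, {"xyz": [0, 0, 0], "twist": [0, 0, 0]}]' --fingers 255

```text
time: 3.8
tool_pos: [0.5205, 0.0237, 0.0826]
ee_rot: [-1.571, 0.0, 1.919]
wrist_force: [1.0, -1.1, -0.3]
width: 0.0525
```

>>> step_arm --commands '[{"xyz": [0, 0, 0.01], "twist": [0, 0, 0]}, {"xyz": [0, 0, 0.025], "twist": [0, 0, 0]}, {"xyz": [0, 0, 0.04], "twist": [0, 0, 0]}, {"xyz": [-0.01, 0, 0.055], "twist": [0, 0, 0]}, {"xyz": [-0.02, -0.01, 0.07], "twist": [0, 0, 0]}, {"xyz": [-0.035, -0.025, 0.08], "twist": [0, 0, -2]}, {"xyz": [-0.05, -0.04, 0.08], "twist": [0, 0, -4]}, {"xyz": [-0.06, -0.06, 0.08], "twist": [0, 0, -6]}, {"xyz": [-0.07, -0.08, 0.08], "twist": [0, 0, -8]}, {"xyz": [-0.076, -0.1, 0.08], "twist": [0, 0, -10]}, {"xyz": [-0.076, -0.12, 0.08], "twist": [0, 0, -12]}, {"xyz": [-0.076, -0.14, 0.08], "twist": [0, 0, -14]}]'

```text
time: 4.8
tool_pos: [0.4434, -0.1165, 0.1624]
ee_rot: [-1.57, -0.001, 1.673]
wrist_force: [0.8, 0.2, -3.6]
width: 0.053
```

>>> step_arm --commands '[{"xyz": [0, -0.02, 0], "twist": [0, 0, -2]}, {"xyz": [0, -0.04, 0], "twist": [0, 0, -4]}, {"xyz": [0, -0.06, 0], "twist": [0, 0, -6]}, {"xyz": [0, -0.08, 0], "twist": [0, 0, -8]}, {"xyz": [0, -0.1, 0], "twist": [0, 0, -10]}, {"xyz": [0, -0.12, 0], "twist": [0, 0, -11]}, {"xyz": [0, -0.14, 0], "twist": [0, 0, -11]}, {"xyz": [0, -0.16, 0], "twist": [0, 0, -11]}, {"xyz": [0, -0.175, 0], "twist": [0, 0, -11]}, {"xyz": [0, -0.185, 0], "twist": [0, 0, -11]}, {"xyz": [0, -0.185, 0], "twist": [0, 0, -11]}, {"xyz": [0, -0.185, 0], "twist": [0, 0, -11]}]'

```text
time: 5.8
tool_pos: [0.4442, -0.3007, 0.1622]
ee_rot: [-1.57, -0.002, 1.483]
wrist_force: [0.0, -1.0, -3.4]
width: 0.0532
```

```bash
python3 - <<'E'
from h import *
o=robot.get_obs(); print(o['tool_pos'],o['ee_rot'],o['wrist_force'],o['joint_positions'],o['width'])
im,_=snap('top','t3'); im2,d=snap('scene','s3')
cv2.imwrite('pics/t3s3.png',np.hstack([cv2.resize(im[150:350,350:550,::-1],(400,400)),cv2.resize(im2[100:300,190:390,::-1],(400,400))]))
P=cloud('scene',d); x,y,z=np.moveaxis(P,-1,0); h=cv2.cvtColor(im2,cv2.COLOR_RGB2HSV)
m=(abs(x-.445)<.06)&(abs(y+.30)<.06)&(h[...,0]>45)&(h[...,0]<75)&(h[...,1]>90)&(h[...,2]>60); q=P[m]; print(len(q), np.percentile(q,[0,50,100],axis=0))
E
```

```text
[ 0.44419788 -0.30067967  0.16215401] [-1.57002667 -0.0016867   1.48259766] [ 0.01464385 -1.00289393 -3.40645431] [-7.01374645e-01  7.38138007e-02  1.48676668e+00  9.36576437e-04
  1.58261225e+00 -2.18396263e+00] 0.053191359601816715
111 [[ 0.43955084 -0.32750011  0.08610029]
 [ 0.45995547 -0.28503717  0.18161724]
 [ 0.4724254  -0.27055131  0.20708926]]
```

View pics/t3s3.png

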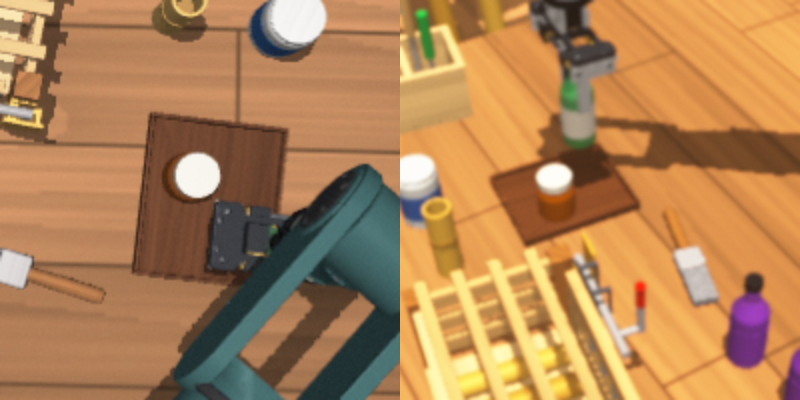

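>>> step_arm --commands '[{"xyz": [0, 0, -0.02], "twist": [0, 0, 0]}, {"xyz": [0, 0, -0.035], "twist": [0, 0, 0]}, {"xyz": [0, 0, -0.05], "twist": [0, 0, 0]}, {"xyz": [0, 0, -0.06], "twist": [0, 0, 0]}, {"xyz": [0, 0, -0.067], "twist": [0, 0, 0]}, {"xyz": [0, 0, -0.071], "twist": [0, 0, 0]}, {"xyz": [0, 0, -0.073], "twist": [0, 0, 0]}, {"xyz": [0, 0, -0.0745], "twist": [0, 0, 0]}, {"xyz": [0, 0, -0.0745], "twist": [0, 0, 0]}, {"xyz": [0, 0, -0.0745], "twist": [0, 0, 0]}]'

```text
time: 6.73
tool_pos: [0.4447, -0.3014, 0.0888]
ee_rot: [-1.572, 0.001, 1.483]
wrist_force: [-0.2, 0.3, -3.0]
width: 0.053
```

>>> step_arm --commands '[{"xyz": [0, 0, -0.001], "twist": [0, 0, 0]}, {"xyz": [0, 0, -0.0015], "twist": [0, 0, 0]}, {"xyz": [0, 0, -0.002], "twist": [0, 0, 0]}, {"xyz": [0, 0, -0.002], "twist": [0, 0, 0]}]'

```text
time: 7.07
tool_pos: [0.4449, -0.3016, 0.0876]
ee_rot: [-1.573, 0.001, 1.483]
wrist_force: [-0.1, 0.7, 3.9]
width: 0.053
```

>>> step_arm --commands '[{"xyz": [0, 0, 0], "twist": [0, 0, 0]}, {"xyz": [0, 0, 0], "twist": [0, 0, 0]}, {"xyz": [0, 0, 0], "twist": [0, 0, 0]}, {"xyz": [0, 0, 0], "twist": [0, 0, 0]}, {"xyz": [0, 0, 0], "twist": [0, 0, 0]}, {"xyz": [0, 0, 0], "twist": [0, 0, 0]}, {"xyz": [0, 0, 0], "twist": [0, 0, 0]}, {"xyz": [0, 0, 0], "twist": [0, 0, 0]}, {"xyz": [0, 0, 0], "twist": [0, 0, 0]}, {"xyz": [0, 0, 0], "twist": [0, 0, 0]}]' --fingers 0

```text
time: 7.9
tool_pos: [0.4444, -0.3011, 0.086]
ee_rot: [-1.571, -0.0, 1.483]
wrist_force: [-0.3, 0.5, 0.4]
width: 0.0938
```

>>> step_arm --commands '[{"xyz": [0, 0, 0.015], "twist": [0, 0, 0]}, {"xyz": [0, 0, 0.035], "twist": [0, 0, 0]}, {"xyz": [0, 0, 0.06], "twist": [0, 0, 0]}, {"xyz": [0, 0, 0.09], "twist": [0, 0, 0]}, {"xyz": [0, 0, 0.12], "twist": [0, 0, 0]}, {"xyz": [0, 0, 0.15], "twist": [0, 0, 0]}, {"xyz": [0, 0, 0.18], "twist": [0, 0, 0]}, {"xyz": [0, 0, 0.19], "twist": [0, 0, 0]}, {"xyz": [0, 0, 0.19], "twist": [0, 0, 0]}]'

```text
time: 8.65
tool_pos: [0.4454, -0.302, 0.2797]
ee_rot: [-1.577, 0.004, 1.483]
wrist_force: [0.3, 0.6, -0.5]
width: 0.0942
```

```bash
python3 - <<'E'
from h import *
o=robot.get_obs(); print(o['tool_pos'],o['ee_rot'],o['wrist_force'],o['joint_positions'],o['width'])
im,dt=snap('top','t4'); im2,d=snap('scene','s4')
cv2.imwrite('pics/t4s4.png',np.hstack([cv2.resize(im[150:350,350:550,::-1],(400,400)),cv2.resize(im2[100:300,190:390,::-1],(400,400))]))
P=cloud('scene',d); x,y,z=np.moveaxis(P,-1,0)
m=(abs(x-.445)<.05)&(abs(y+.30)<.05)&(z>.02)&(z<.17); q=P[m]; print(len(q), q.min(0),q.max(0)); 
for a,b in((.02,.1),(.147,.17)):
  k=q[(q[:,2]>a)&(q[:,2]<b)]; print((k.min(0)+k.max(0))/2)
# handle, second measurement from both
for nm,Q,I in(('top',cloud('top',dt),im),('scene',P,im2)):
  x,y,z=np.moveaxis(Q,-1,0); r,g,b=[I[...,i].astype(int) for i in range(3)]
  m=(abs(x-.573)<.05)&(abs(y-.106)<.05)&(r>120)&(g<90)&(b<90); q=Q[m]; print(nm,len(q),np.median(q,0),(q.min(0)+q.max(0))/2,q[:,2].max())
E
```

```text
[ 0.4454201  -0.3020197   0.27965012] [-1.57672222  0.00410448  1.48307369] [ 0.3337126   0.60080025 -0.54858845] [-7.01250140e-01  5.19232637e-02  1.27830122e+00  5.75562917e-05
  1.80415987e+00 -2.18432248e+00] 0.09417312674339313
562 [ 0.39679167 -0.31830156  0.02006668] [ 0.47402036 -0.25185543  0.16973138]
[ 0.43540602 -0.28507849  0.05975181]
[ 0.44585466 -0.29857818  0.1588565 ]
top 46 [0.57269574 0.10718306 0.19335387] [0.56697854 0.10571046 0.09667029] 0.19931620687901455
scene 71 [0.57556518 0.11040576 0.17471395] [0.57113755 0.08981907 0.09755396] 0.1975141753611444
```

View pics/t4s4.png

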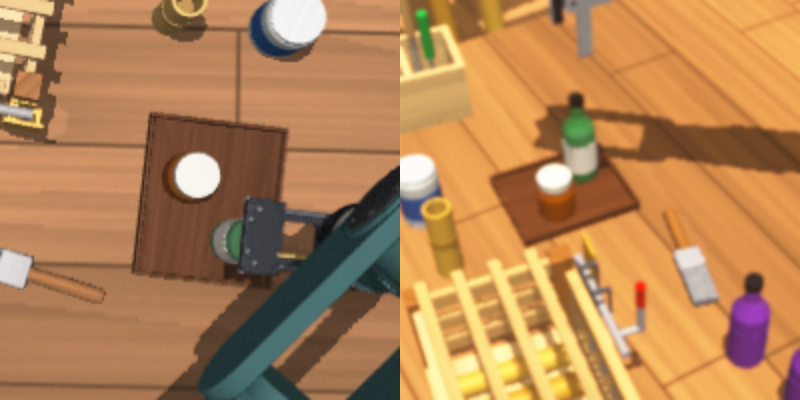

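```bash
python3 - <<'E'
from h import *
L=[]
for nm,tag in(('top','top0'),('scene','scene0'),('top','t4'),('scene','s4')):
    I=cv2.imread(f'pics/{tag}.png').astype(int); b,g,r=np.moveaxis(I,-1,0)
    m=(r>170)&(g<90)&(b<90); c=proj(nm,[[.576,.109,.189]])[0]; v,u=np.argwhere(m).T
    k=(abs(u-c[0])<10)&(abs(v-c[1])<12); u,v=u[k],v[k]
    if nm=='scene': k=v<v.min()+8; u,v=u[k],v[k]
    uv=(u.mean(),v.mean()); p0=pix2world(nm,*uv,.5);p1=pix2world(nm,*uv,1.5); L.append((p0,(p1-p0)/np.linalg.norm(p1-p0)))
    t=(.1885-p0[2])/(p1[2]-p0[2]); print(tag,uv,len(u),u.min(),u.max(),v.min(),v.max(),(p0+t*(p1-p0)).round(4))
for i,j in((0,1),(2,3)):
    A=sum(np.eye(3)-np.outer(d,d) for p,d in(L[i],L[j])); B=sum((np.eye(3)-np.outer(d,d))@p for p,d in(L[i],L[j])); print(np.linalg.solve(A,B))
E
```

```text
top0 (np.float64(296.96153846153845), np.float64(205.69230769230768)) 26 295 299 203 208 [0.5761 0.1086 0.1885]
scene0 (np.float64(309.7142857142857), np.float64(244.21428571428572)) 28 307 312 241 248 [0.575  0.1085 0.1885]
t4 (np.float64(297.2413793103448), np.float64(205.75862068965517)) 29 295 300 203 208 [0.576  0.1079 0.1885]
s4 (np.float64(309.6774193548387), np.float64(244.58064516129033)) 31 308 312 241 248 [0.5757 0.1095 0.1885]
[0.57566631 0.10876595 0.18915449]
[0.57562921 0.10828358 0.18731013]
```

>>> step_arm --commands '[{"xyz": [0.007, 0.025, 0], "twist": [0, 0, 0]}, {"xyz": [0.015, 0.06, 0], "twist": [0, 0, -1]}, {"xyz": [0.03, 0.095, 0], "twist": [0, 0, -1]}, {"xyz": [0.042, 0.13, 0], "twist": [0, 0, -2]}, {"xyz": [0.055, 0.165, 0], "twist": [0, 0, -2]}, {"xyz": [0.065, 0.2, 0], "twist": [0, 0, -3]}, {"xyz": [0.078, 0.235, 0], "twist": [0, 0, -3]}, {"xyz": [0.09, 0.27, 0], "twist": [0, 0, -4]}, {"xyz": [0.1, 0.305, 0], "twist": [0, 0, -4]}, {"xyz": [0.11, 0.34, 0], "twist": [0, 0, -4]}, {"xyz": [0.12, 0.37, 0], "twist": [0, 0, -4]}, {"xyz": [0.131, 0.39, 0], "twist": [0, 0, -4]}]' --fingers 120

```text
time: 9.75
tool_pos: [0.5743, 0.092, 0.2723]
ee_rot: [-1.565, 0.0, 1.416]
wrist_force: [0.2, -0.4, 0.5]
width: 0.05
```

>>> step_arm --commands '[{"xyz": [0, 0.015, 0], "twist": [0, 0, 0]}, {"xyz": [0, 0.02, 0], "twist": [0, 0, 0]}, {"xyz": [0, 0.02, 0], "twist": [0, 0, 0]}, {"xyz": [0, 0.02, 0], "twist": [0, 0, 0]}, {"xyz": [0, 0.02, -0.02], "twist": [0, 0, 0]}, {"xyz": [0, 0.02, -0.035], "twist": [0, 0, 0]}, {"xyz": [0, 0.02, -0.05], "twist": [0, 0, 0]}, {"xyz": [0, 0.02, -0.055], "twist": [0, 0, 0]}, {"xyz": [0, 0.02, -0.055], "twist": [0, 0, 0]}]'

```text
time: 10.5
tool_pos: [0.5742, 0.1075, 0.2188]
ee_rot: [-1.567, 0.001, 1.412]
wrist_force: [-0.5, 0.1, 0.1]
width: 0.0494
```

```bash
python3 - <<'E'
from h import *
o=robot.get_obs(); print(o['tool_pos'],o['ee_rot'],o['wrist_force'],o['joint_positions'],o['width'])
im,dt=snap('top','t5'); im2,d=snap('scene','s5')
cv2.imwrite('pics/t5s5.png',np.hstack([cv2.resize(im[130:280,220:370,::-1],(400,400)),cv2.resize(im2[150:300,230:380,::-1],(400,400))]))
E
```

```text
[0.57423531 0.10751382 0.218844  ] [-1.56685642e+00  1.24142774e-03  1.41152397e+00] [-0.52496363  0.06750173  0.08797866] [ 8.81926315e-02  1.65960154e-01  1.27266507e+00 -2.40766027e-04
  1.70709140e+00 -1.32336112e+00] 0.04935339433764819
```

View pics/t5s5.png

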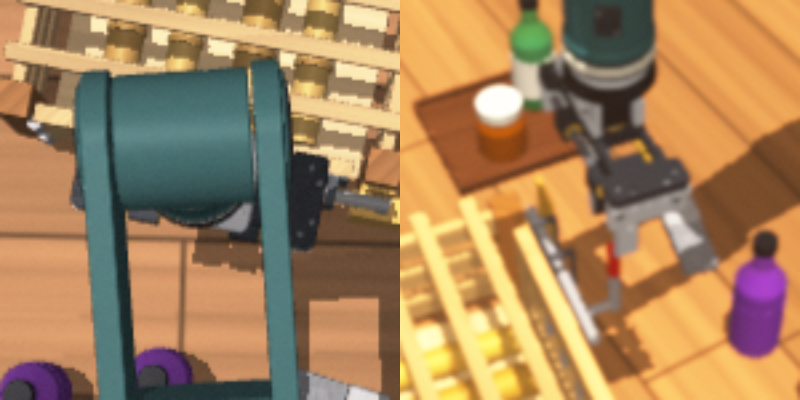

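```bash
python3 - <<'E'
from h import *
o=robot.get_obs(); T=o['tool_pos']; y=o['ee_rot'][2]; dx=np.array([np.cos(y),np.sin(y),0])
pts={'tip+':T+dx*.025+[0,0,-.008],'tip-':T-dx*.025+[0,0,-.008],'tipc':T+[0,0,-.008],'ball':[.5757,.1085,.1885],'pin150':[.5757,.1085,.15],'pin110':[.5757,.1085,.11]}
im=cv2.imread('pics/s5.png'); big=cv2.resize(im[150:300,230:380],(600,600),interpolation=cv2.INTER_CUBIC)
for k,p in pts.items():
    u,v=proj('scene',[p])[0]; print(k,u,v); cv2.circle(big,(int((u-230+.5)*4),int((v-150+.5)*4)),4,(255,255,0),-1)
cv2.imwrite('pics/s5b.png',big)
E
```

```text
tip+ 313.27419737448406 244.49977261957468
tip- 305.51139509583373 230.34473645755574
tipc 309.33911640683357 237.3246177598439
ball 309.47592829759776 244.31409475012737
pin150 309.67492928930335 254.38824983155453
pin110 309.8721360177587 264.33402688853266
```

View pics/s5b.png

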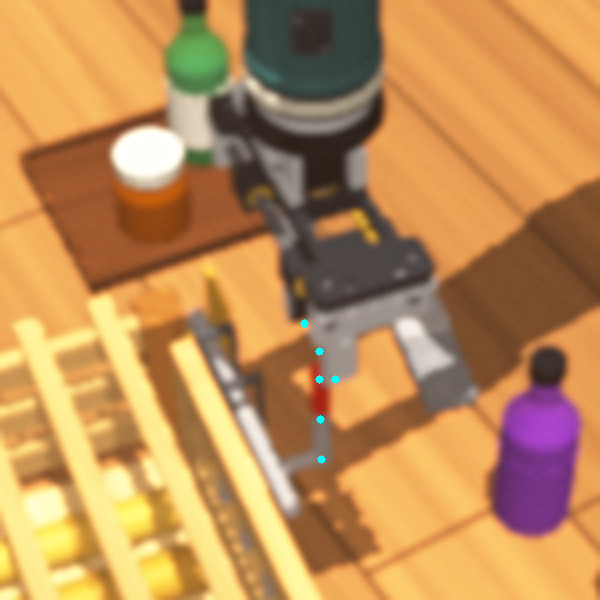

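>>> step_arm --commands '[{"xyz": [0, 0, -0.01], "twist": [0, 0, 0]}, {"xyz": [0, 0, -0.02], "twist": [0, 0, 0]}, {"xyz": [0, 0, -0.03], "twist": [0, 0, 0]}, {"xyz": [0, 0, -0.04], "twist": [0, 0, 0]}, {"xyz": [0, 0, -0.05], "twist": [0, 0, 0]}, {"xyz": [0, 0, -0.06], "twist": [0, 0, 0]}, {"xyz": [0, 0, -0.07], "twist": [0, 0, 0]}, {"xyz": [0, 0, -0.08], "twist": [0, 0, 0]}, {"xyz": [0, 0, -0.08], "twist": [0, 0, 0]}]'

```text
time: 11.35
tool_pos: [0.5738, 0.1088, 0.1377]
ee_rot: [-1.566, 0.001, 1.413]
wrist_force: [-1.1, 0.2, -0.1]
width: 0.0497
```

>>> step_arm --commands '[{"xyz": [0, 0, 0], "twist": [0, 0, 0]}, {"xyz": [0, 0, 0], "twist": [0, 0, 0]}, {"xyz": [0, 0, 0], "twist": [0, 0, 0]}, {"xyz": [0, 0, 0], "twist": [0, 0, 0]}, {"xyz": [0, 0, 0], "twist": [0, 0, 0]}, {"xyz": [0, 0, 0], "twist": [0, 0, 0]}, {"xyz": [0, 0, 0], "twist": [0, 0, 0]}, {"xyz": [0, 0, 0], "twist": [0, 0, 0]}, {"xyz": [0, 0, 0], "twist": [0, 0, 0]}, {"xyz": [0, 0, 0], "twist": [0, 0, 0]}]' --fingers 255

```text
time: 12.18
tool_pos: [0.5756, 0.1087, 0.1415]
ee_rot: [-1.572, -0.0, 1.413]
wrist_force: [0.2, -0.5, 2.6]
width: 0.0119
```

```bash
python3 - <<'E'
from h import *
o=robot.get_obs(); print(o['tool_pos'],o['ee_rot'],o['wrist_force'],o['wrist_torque'],o['width'])
im2,d=snap('scene','s6')
cv2.imwrite('pics/s6b.png',cv2.resize(im2[150:300,230:380,::-1],(600,600),interpolation=cv2.INTER_CUBIC))
E
```

```text
[0.57556285 0.10874991 0.14148025] [-1.57161296e+00 -6.78207583e-05  1.41312176e+00] [ 0.20350663 -0.49778148  2.57385371] [-0.06310589  0.03859472 -0.01120968] 0.011895071864081863
```

View pics/s6b.png

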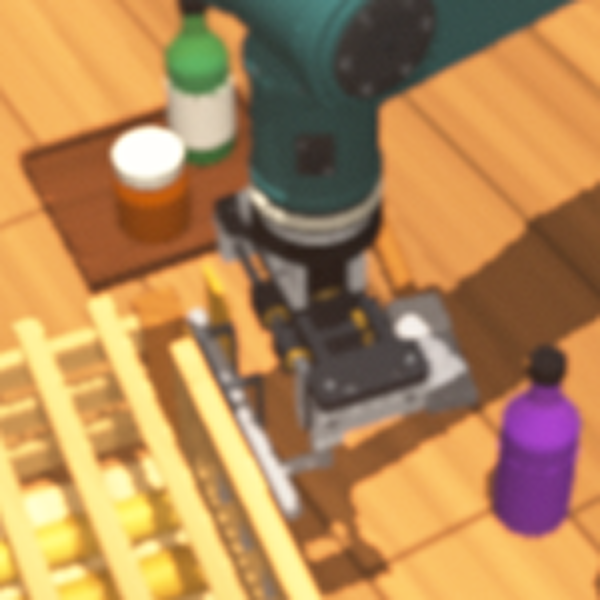

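>>> step_arm --commands '[{"xyz": [0, 0, 0.004], "twist": [0, 0, 0]}, {"xyz": [0, 0, 0.008], "twist": [0, 0, 0]}, {"xyz": [0, 0, 0.012], "twist": [0, 0, 0]}, {"xyz": [0, 0, 0.016], "twist": [0, 0, 0]}, {"xyz": [0, 0, 0.0195], "twist": [0, 0, 0]}, {"xyz": [0, 0, 0.0195], "twist": [0, 0, 0]}, {"xyz": [0, 0, 0.0195], "twist": [0, 0, 0]}, {"xyz": [0, 0, 0.0195], "twist": [0, 0, 0]}]'

```text
time: 12.9
tool_pos: [0.5754, 0.1089, 0.1604]
ee_rot: [-1.571, -0.0, 1.413]
wrist_force: [1.6, -1.4, -2.0]
width: 0.0117
```

```bash
python3 - <<'E'
from h import *
o=robot.get_obs(); print(o['tool_pos'],o['ee_rot'],o['wrist_force'],o['wrist_torque'],o['width'])
im,dt=snap('top','t7');im2,d=snap('scene','s7')
cv2.imwrite('pics/s7b.png',cv2.resize(im2[170:290,250:350,::-1],(500,600),interpolation=cv2.INTER_CUBIC))
cv2.imwrite('pics/s6c.png',cv2.resize(cv2.imread('pics/s6.png')[170:290,250:350],(500,600),interpolation=cv2.INTER_CUBIC))
# bolt height from scene cloud
for t in('s6','s7'):
    P=cloud('scene',np.load(f'pics/{t}.npy')); I=cv2.imread(f'pics/{t}.png').astype(int)
    y=np.array([.1562,.9877]); m=(P[...,2]>.085)&(P[...,2]<.16)&(abs(I[...,0]-I[...,2])<30)
    D=(P[...,:2]-np.array([.5757,.1085])); a=D@y; b=D@np.array([.9877,-.1562])
    for lo,hi in((.0,.03),(-.06,-.04),(-.03,-.005),(-.12,-.095)):
        k=m&(a>lo)&(a<hi)&(b>.02)&(b<.046); q=P[k]; print(t,lo,k.sum(),np.percentile(q[:,2],[10,50,90]) if k.sum() else '')
E
```

```text
[0.57538782 0.10885962 0.16040916] [-1.57093075e+00 -6.04273271e-05  1.41325127e+00] [ 1.57486073 -1.38246278 -1.98793024] [-0.07550701 -0.23991161  0.00207266] 0.01168525324467519
s6 0.0 37 [0.11461331 0.11771528 0.11969004]
s6 -0.06 40 [0.11577294 0.11924223 0.14795999]
s6 -0.03 23 [0.11534613 0.11740655 0.11877629]
s6 -0.12 27 [0.11714006 0.14349031 0.14899134]
s7 0.0 37 [0.13311237 0.13513164 0.1383343 ]
s7 -0.06 44 [0.13296019 0.13828452 0.14995256]
s7 -0.03 28 [0.13343977 0.13659932 0.1387437 ]
s7 -0.12 30 [0.13389248 0.14066129 0.14868988]
```

View pics/s7b.png

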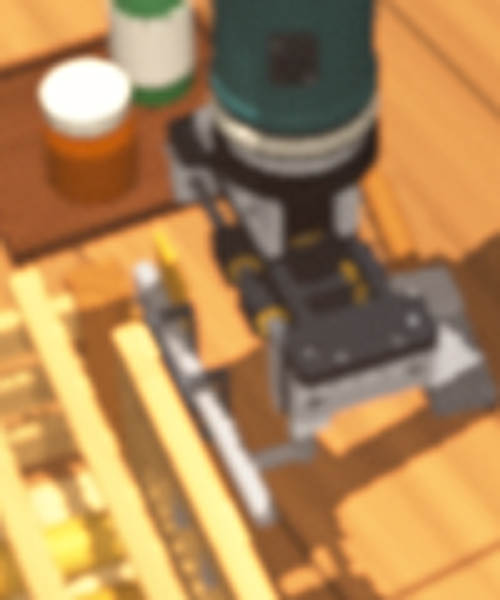

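>>> step_arm --commands '[{"xyz": [0.0006, 0.004, 0], "twist": [0, 0, 0]}, {"xyz": [0.0012, 0.008, 0], "twist": [0, 0, 0]}, {"xyz": [0.0019, 0.012, 0], "twist": [0, 0, 0]}, {"xyz": [0.0025, 0.016, 0], "twist": [0, 0, 0]}, {"xyz": [0.0028, 0.018, 0], "twist": [0, 0, 0]}, {"xyz": [0.0028, 0.018, 0], "twist": [0, 0, 0]}]'

```text
time: 13.5
tool_pos: [0.5783, 0.1278, 0.1605]
ee_rot: [-1.571, -0.001, 1.414]
wrist_force: [1.7, -0.2, -1.7]
width: 0.0119
```

>>> step_arm --commands '[{"xyz": [0.0006, 0.004, 0], "twist": [0, 0, 0]}, {"xyz": [0.0012, 0.008, 0], "twist": [0, 0, 0]}, {"xyz": [0.0019, 0.012, 0], "twist": [0, 0, 0]}, {"xyz": [0.0025, 0.016, 0], "twist": [0, 0, 0]}, {"xyz": [0.0031, 0.02, 0], "twist": [0, 0, 0]}, {"xyz": [0.0038, 0.024, 0], "twist": [0, 0, 0]}, {"xyz": [0.0044, 0.028, 0], "twist": [0, 0, 0]}, {"xyz": [0.005, 0.032, 0], "twist": [0, 0, 0]}, {"xyz": [0.005, 0.032, 0], "twist": [0, 0, 0]}, {"xyz": [0.005, 0.032, 0], "twist": [0, 0, 0]}, {"xyz": [0.005, 0.032, 0], "twist": [0, 0, 0]}]'

```text
time: 14.42
tool_pos: [0.5832, 0.1591, 0.1605]
ee_rot: [-1.571, -0.001, 1.413]
wrist_force: [1.9, -1.1, -2.4]
width: 0.0116
```

```bash
python3 - <<'E'
from h import *
o=robot.get_obs(); print(o['tool_pos'],o['ee_rot'],o['wrist_force'],o['wrist_torque'],o['width'])
im,dt=snap('top','t8');im2,d=snap('scene','s8')
cv2.imwrite('pics/s8b.png',np.hstack([cv2.resize(im[130:280,220:370,::-1],(400,400)),cv2.resize(im2[150:300,230:380,::-1],(400,400))]))
# plan arc
H=np.array([.648,.2595]); T=np.array([.5757,.1085])+.05*np.array([.1562,.9877]); print('start',T)
for th in np.arange(0,.45,.05):
    R=np.array([[np.cos(th),np.sin(th)],[-np.sin(th),np.cos(th)]]); print(round(th,2),round(np.degrees(-th),1),(H+R@(T-H)-T).round(4))
E
```

```text
[0.5832457  0.15911334 0.16051151] [-1.57099642e+00 -5.97759351e-04  1.41345224e+00] [ 1.90046768 -1.06342104 -2.44506842] [-0.08444858 -0.33754345 -0.01327016] 0.011629668624448045
start [0.58351  0.157885]
0.0 -0.0 [0. 0.]
0.05 -2.9 [-0.005   0.0034]
0.1 -5.7 [-0.0098  0.0069]
0.15 -8.6 [-0.0145  0.0108]
0.2 -11.5 [-0.0189  0.0148]
0.25 -14.3 [-0.0231  0.0191]
0.3 -17.2 [-0.0271  0.0236]
0.35 -20.1 [-0.0309  0.0283]
0.4 -22.9 [-0.0345  0.0331]
```

View pics/s8b.png

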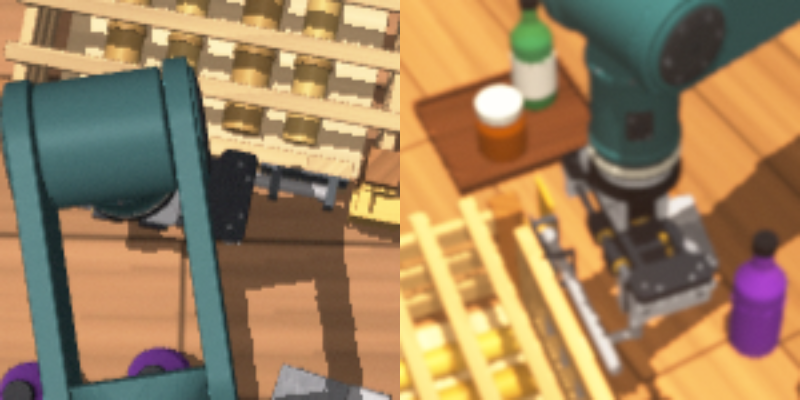

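>>> step_arm --commands '[{"xyz": [-0.0025, 0.0017, 0], "twist": [0, 0, -1.4]}, {"xyz": [-0.005, 0.0034, 0], "twist": [0, 0, -2.9]}, {"xyz": [-0.0075, 0.0052, 0], "twist": [0, 0, -4.3]}, {"xyz": [-0.0098, 0.0069, 0], "twist": [0, 0, -5.7]}, {"xyz": [-0.0122, 0.0088, 0], "twist": [0, 0, -7.2]}, {"xyz": [-0.0145, 0.0108, 0], "twist": [0, 0, -8.6]}, {"xyz": [-0.0167, 0.0128, 0], "twist": [0, 0, -10]}, {"xyz": [-0.0189, 0.0148, 0], "twist": [0, 0, -11.5]}, {"xyz": [-0.0189, 0.0148, 0], "twist": [0, 0, -11.5]}]'

```text
time: 15.27
tool_pos: [0.5643, 0.1738, 0.1608]
ee_rot: [-1.572, -0.0, 1.212]
wrist_force: [2.5, -1.1, -1.3]
width: 0.0113
```

```bash
python3 - <<'E'
from h import *
o=robot.get_obs(); print(o['tool_pos'],o['ee_rot'],o['wrist_force'],o['wrist_torque'],o['width'])
im,dt=snap('top','t9');im2,d=snap('scene','s9')
cv2.imwrite('pics/s9b.png',np.hstack([cv2.resize(im[130:280,220:370,::-1],(400,400)),cv2.resize(im2[150:300,230:380,::-1],(400,400))]))
E
```

```text
[0.5642842  0.17375576 0.16081639] [-1.57158557e+00 -4.61956137e-04  1.21225797e+00] [ 2.53574157 -1.09101753 -1.31469962] [-0.21220751 -0.47214602  0.02696473] 0.011263283740081056
```

View pics/s9b.png

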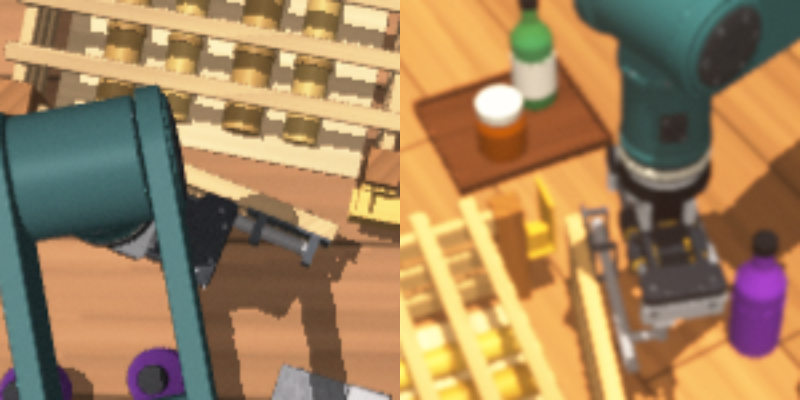

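>>> step_arm --commands '[{"xyz": [-0.0021, 0.0021, 0], "twist": [0, 0, -1.4]}, {"xyz": [-0.0042, 0.0043, 0], "twist": [0, 0, -2.8]}, {"xyz": [-0.0062, 0.0065, 0], "twist": [0, 0, -4.3]}, {"xyz": [-0.0082, 0.0088, 0], "twist": [0, 0, -5.7]}, {"xyz": [-0.0101, 0.0111, 0], "twist": [0, 0, -7.2]}, {"xyz": [-0.012, 0.0135, 0], "twist": [0, 0, -8.6]}, {"xyz": [-0.0139, 0.0159, 0], "twist": [0, 0, -10]}, {"xyz": [-0.0149, 0.0173, 0], "twist": [0, 0, -10.8]}, {"xyz": [-0.0149, 0.0173, 0], "twist": [0, 0, -10.8]}, {"xyz": [-0.0149, 0.0173, 0], "twist": [0, 0, -10.8]}, {"xyz": [-0.0149, 0.0173, 0], "twist": [0, 0, -10.8]}, {"xyz": [-0.0149, 0.0173, 0], "twist": [0, 0, -10.8]}]'

```text
time: 16.37
tool_pos: [0.5495, 0.1906, 0.1605]
ee_rot: [-1.571, 0.0, 1.024]
wrist_force: [2.4, -2.9, -1.4]
width: 0.0116
```

```bash
python3 - <<'E'
from h import *
o=robot.get_obs(); print(o['tool_pos'],o['ee_rot'],o['wrist_force'],o['wrist_torque'],o['width'],abs(o['qvel']).max())
im,dt=snap('top','t10');im2,d=snap('scene','s10')
cv2.imwrite('pics/s10b.png',np.hstack([cv2.resize(im[130:280,220:370,::-1],(400,400)),cv2.resize(im2[150:300,230:380,::-1],(400,400))]))
# gate top edge fit: wood at z~.13 in front of cage
P=cloud('top',dt); x,y,z=np.moveaxis(P,-1,0); I=im.astype(int)
m=(abs(z-.13)<.008)&(x>.48)&(x<.6)&(y>-.03)&(y<.13)&(I[...,0]-I[...,2]>35)
q=P[m]; print(len(q),q.min(0),q.max(0)); v=cv2.fitLine(q[:,:2].astype(np.float32),cv2.DIST_HUBER,0,.01,.01).ravel(); a=np.degrees(np.arctan2(v[1],v[0]))%180; print('edge dir',a,'gate angle rad approx',np.radians(81-a))
E
```

```text
[0.549525   0.19057714 0.16048578] [-1.57119176e+00  2.89077585e-04  1.02399266e+00] [ 2.36909192 -2.90345626 -1.38907946] [-0.55681565 -0.50182116  0.00223542] 0.011604912310736393 0.004072726289231345
383 [ 0.48957264 -0.02801909  0.1223852 ] [0.58562319 0.12919398 0.13787723]
edge dir 59.581856 gate angle rad approx 0.37381715
```

View pics/s10b.png

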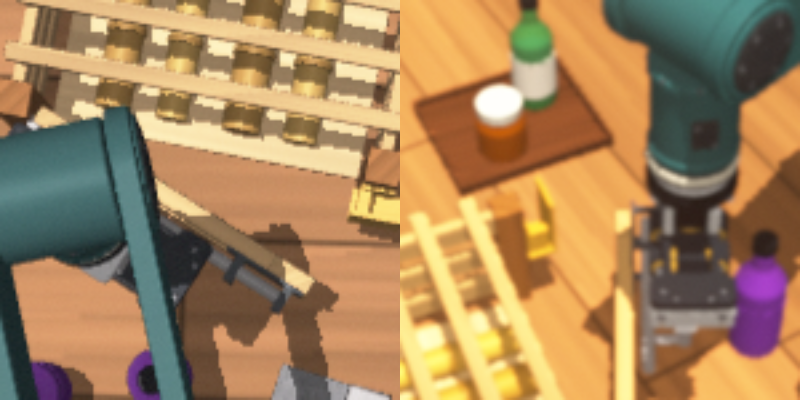

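View pics/t10.png

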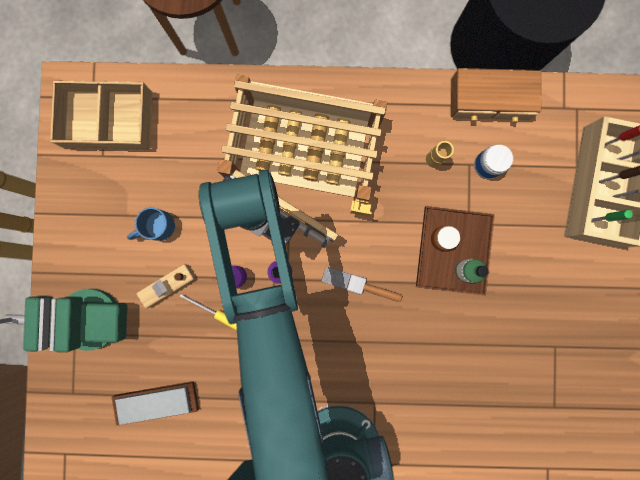

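```bash
python3 - <<'E'
from h import *
P=cloud('top',np.load('pics/t10.npy')); x,y,z=np.moveaxis(P,-1,0)
m=(abs(x-.445)<.06)&(abs(y+.30)<.06)&(z>.145)&(z<.175); q=P[m]; print('cap',(q.min(0)+q.max(0))/2, q[:,2].max())
robot.close_job(); print(robot.get_obs()['time'])
E
```

```text
cap [ 0.44483424 -0.30241261  0.16066421] 0.17039528727326594
the job is handed in; nothing more can be done
the job is handed in; nothing more can be done
```

The job is handed in, at about 16.4 s of the 48 s allowed. `close_job` gives no verdict, so the results below are from my own checks.

- **Bottle:** I gripped it around the body, set it on the free half of the tray beside the jar and let go. In the last picture its cap is centred at (0.445, -0.302). That is about -45 mm in x and -31 mm in y in the tray frame, so the bottle is upright and well inside the rim.
- **Bolt:** I took the handle's pin with the finger opening at 11.6–11.9 mm and lifted it about 19 mm. The camera depth showed the bolt up by about 18.5 mm at both ends. I then drew it back about 50 mm with only a few newtons on the wrist.
- **Gate:** I swung it open along its arc, turning the hand with it. The camera gave 0.374 rad open against 0.388 rad planned, or roughly 100 mm at the free edge. It was still held with about 4 N at the wrist, and the arm was at rest.
- **Everything else:** The bystanders I could see in the last pictures, including the jar, looked unmoved. I compared them by eye and did not measure them.

No check failed. The two camera views put the handle within about 1–2 mm of each other, as close as the calibration allows. The first automatic tray outline included shadow, so I used hand-picked corners, which gave 198 x 171 mm against the stated 200 x 170 mm.

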